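# Find the loose clamp bolt on the bamboo jig and hold its cap open

### The arm

A 6-joint arm with a two-finger parallel gripper is mounted at the origin on the work surface. World frame = base frame: x ahead of the robot, y to its left, z up, the work surface at z = 0. Lengths are in mm, angles in rad, forces in N, time in s.
With the tool pointing down it reaches from about 350 to 775 mm from the base axis. Payload 7.3 kg.
Tool frame: the origin (TCP) lies at the centre of the arm's flange, where the gripper is bolted on; the fingertips stand 178 mm ahead of it and the grasp point (between the pads) lies 159 mm ahead of it; z points along the fingers, y is the direction in which the jaws open and shut (so a half turn about z gives the same grasp; the last joint's range is limited). The gripper opens to 92 mm and grips with 3 to 60 N. Pads are 19 mm wide; open, the fingers measure 130 mm over their backs; the gripper's body (75 mm by 190 mm) begins 47 mm behind the grasp point.
Start: joints at [-1.285, 0.342, 1.524, -0, 1.275, -0.146], TCP at [219.735, -476.806, 404.741] pointing down, gripper open.
Joint ranges: [-2.53, 2.53], [-0.77, 2.02], [0.04, 2.7], [-1, 4.14], [0.28, 2.66], [-3.11, 3.11]. Speed limits (rad/s): [2.57, 2.57, 3.14, 3.14, 3.14, 3.14].

### API

Orientations are given as [roll, pitch, yaw] about the fixed x, y, z axes, in that order (R = Rz(yaw) Ry(pitch) Rx(roll)).
In Python, from plant import status, viewer, ticket gives the robot as it stands.
- The arm moves only by the tool play_rows, never from a script. Its argument "commands" is a list of rows, each an object with "offset": the shift along the tool's x, y, z in m, a list of three; "twist": the turn about the tool's z in degrees. A call has 1 to 5 rows; each row shifts and turns the commanded pose from where the row before left it, along the tool's axes as they then stand; what a row does not reach is not made up. A row lasts 1/10 s, in which the tool goes at most 50 mm and 8.59 degrees, less where a joint would pass 70% of its speed; a pose out of reach is approached as far as the arm can. A call with a gripper value outside its range is refused whole. "jaw" is the closure in counts, from 0 (fully open) to 255 (shut), set as the call begins (left out, the last holds). The fingers move at their own pace and stop on an object; the grip force is fixed at half the most. Time passes only in rows, so rows that do not move let the fingers close. It gives the time, the measured TCP pose, the force and the opening at its end, in the units of the state.
- status.get_obs(): the state, without advancing time (a new reading comes with each control period).
- viewer.capture(name): name is "scene" or "top" or "wrist"; returns the picture (400x640x3 uint8, red, green, blue); there is no depth.
- viewer.camera_params(name): a dict with "fov_y" (degrees; the focal length in pixels is half the picture's height over the tangent of half this angle, whatever the lens; pixels are square), "cx", "cy" (the principal point, pixels), "rvec" (rotation vector, rad) and "tvec" (3), from world to camera coordinates, as OpenCV has them; the wrist camera has in their place "T_tool_cam" (4x4, takes a point from camera to tool coordinates, whose origin is the TCP and whose axes are the flange's). Camera axes: x right, y down, z forward; pixel columns grow to the right and rows downward; lengths in mm; the calibration is good to about 2 mm. The wrist camera is an equidistant fisheye: a pixel r from the principal point sees the ray r / f radians off the axis. A picture is of the moment at which its call begins: read the wrist's pose just before it. camera_params takes no time and is no camera call.
- ticket.close_job(): hands the job in, once; it reports no verdict.
The state is a dict: "time": time; "joint_positions": joint angles; "dq": joint speeds; "tau": joint torques, N m; "tool_pos": TCP position; "tcp_rot": TCP orientation; "contact_force": force on the tool from outside, world axes, zero at the start; "moment": the same for the moment, N m; "grip_width": finger opening in mm.
Only numpy, scipy, OpenCV 4.12 (cv2) and the standard library are available. Lean on these libraries where they do the work, as an engineer would, in place of code of your own. Each camera call takes 0.05 s, during which the arm holds its last target.

### The job

One of the three hexagonal clamp bolts along the near side of the bamboo jig is loose: tap all three on the head from above with the fingers, the robot's left one first, then the middle, then the right; the loose one sinks and stays down. Then lift the hinged cap behind the loose bolt to well past halfway upright (around 55 degrees) so that its lock nut can be reached, and finish still holding it open with the fingers. Leave the other two caps shut, lift no cap before its bolt has sunk, and do not disturb the other things lying about.

Things in the scene. Friction and masses are not known exactly. Their poses are not given: they have to be found in the camera images.
- jig: Dark steel jig fixed to the table: base plate 270 x 420 mm, 20 mm thick, a bamboo pole along its far edge (top 100 mm above the table). Origin on the table; x away from the robot, y along the pole to the robot's left, z up; yaw varies. Stations at y +130 (left), 0, -130 mm (right): a bolt at x -85 on a boss 48 mm wide, 50 mm high; behind it its hinged cap on a box at x -9 to 65 mm.
- bolt_left: The left clamp bolt (as the robot sees it; left = +y): steel hexagon head 34 mm wide, 13 mm high. Origin at the centre of the head's top face, 73 mm above the table at the start; all three look alike. Pressed down with 3 to 6 N the loose bolt sinks 8 mm and stays down; a tight one gives less than 1.5 mm. Which is loose varies.
- bolt_middle: The middle clamp bolt (as the robot sees it; left = +y): steel hexagon head 34 mm wide, 13 mm high. Origin at the centre of the head's top face, 73 mm above the table at the start; all three look alike. Pressed down with 3 to 6 N the loose bolt sinks 8 mm and stays down; a tight one gives less than 1.5 mm. Which is loose varies.
- bolt_right: The right clamp bolt (as the robot sees it; left = +y): steel hexagon head 34 mm wide, 13 mm high. Origin at the centre of the head's top face, 73 mm above the table at the start; all three look alike. Pressed down with 3 to 6 N the loose bolt sinks 8 mm and stays down; a tight one gives less than 1.5 mm. Which is loose varies.
- cap_left: Cap of the left bolt: aluminium plate 80 x 72 x 6 mm, 0.3 kg, hinged along its far edge. Origin on the hinge axis (along y), at jig x +66, 58 mm above the table. Shut, its axes match the jig's. Its near edge swings up and away from the robot, 77 degrees at most; it falls shut if let go. The tilt of its z axis is the opening angle.
- cap_left_bar (a point): Centre of the lifting bar on the near edge of the left cap: round bar 16 mm thick, 34 mm long, along jig y, both ends free; 88 mm from the hinge axis towards the robot and 4 mm above it when shut (62 mm above the table, 34 mm clear over the base plate). Pinched by its two ends it pivots between the fingers as the cap swings.
- cap_middle: Cap of the middle bolt: aluminium plate 80 x 72 x 6 mm, 0.3 kg, hinged along its far edge. Origin on the hinge axis (along y), at jig x +66, 58 mm above the table. Shut, its axes match the jig's. Its near edge swings up and away from the robot, 77 degrees at most; it falls shut if let go. The tilt of its z axis is the opening angle.
- cap_middle_bar (a point): Centre of the lifting bar on the near edge of the middle cap: round bar 16 mm thick, 34 mm long, along jig y, both ends free; 88 mm from the hinge axis towards the robot and 4 mm above it when shut (62 mm above the table, 34 mm clear over the base plate). Pinched by its two ends it pivots between the fingers as the cap swings.
- cap_right: Cap of the right bolt: aluminium plate 80 x 72 x 6 mm, 0.3 kg, hinged along its far edge. Origin on the hinge axis (along y), at jig x +66, 58 mm above the table. Shut, its axes match the jig's. Its near edge swings up and away from the robot, 77 degrees at most; it falls shut if let go. The tilt of its z axis is the opening angle.
- cap_right_bar (a point): Centre of the lifting bar on the near edge of the right cap: round bar 16 mm thick, 34 mm long, along jig y, both ends free; 88 mm from the hinge axis towards the robot and 4 mm above it when shut (62 mm above the table, 34 mm clear over the base plate). Pinched by its two ends it pivots between the fingers as the cap swings.
- cup_tall: Bystander. Bamboo cup, 66 mm across and 110 mm high, standing in front of the jig's left half. Origin at the centre of its underside.
- cup_short: Bystander. Bamboo cup, 72 mm across and 75 mm high, standing in front of the jig's right half. Origin at the centre of its underside.
- spare_nut: Bystander. Loose hexagon nut 34 mm wide, 14 mm high, lying on the base plate between the left and middle bolts. Origin at the centre of its underside.
- washer_stack: Bystander. Stack of washers (one piece) 28 mm across, 9 mm high, lying on the base plate between the middle and right bolts. Origin at the centre of its underside.
- pencil: Bystander. Flat carpenter's pencil 150 x 13 x 8 mm, on the table in front of the jig's middle. Origin at the centre of its underside.
- offcut: Bystander. Wooden offcut 130 x 70 x 18 mm, on the table to the right of the jig. Origin at the centre of its underside.
- bit_case: Bystander. Open black drill bit case 125 x 85 mm, lid standing 110 mm high, on the table to the left of the jig. Origin at the centre of its underside.

How it is judged (in metres and radians):
On the way, in this order (a step that is already met when the one before it is completed fails the run):
1. the fingers tap the left bolt (contact force between the fingers and bolt_left above 1.5 N).
2. the fingers tap the middle bolt (contact force between the fingers and bolt_middle above 1.5 N).
3. the fingers tap the right bolt (contact force between the fingers and bolt_right above 1.5 N).
4. the cap of the bolt that sank is lifted and held by the fingers (((z of bolt_left in the frame of jig below 0.068 m and angle between cap_left's own z axis and vertical above 0.7 rad and contact force between the fingers and cap_left above 0.3 N and angular speed of cap_left below 0.3 rad/s and angle between each of cap_middle, cap_right's own z axis and vertical below 0.12 rad) or (z of bolt_middle in the frame of jig below 0.068 m and angle between cap_middle's own z axis and vertical above 0.7 rad and contact force between the fingers and cap_middle above 0.3 N and angular speed of cap_middle below 0.3 rad/s and angle between each of cap_left, cap_right's own z axis and vertical below 0.12 rad) or (z of bolt_right in the frame of jig below 0.068 m and angle between cap_right's own z axis and vertical above 0.7 rad and contact force between the fingers and cap_right above 0.3 N and angular speed of cap_right below 0.3 rad/s and angle between each of cap_left, cap_middle's own z axis and vertical below 0.12 rad))), for 0.2 s.
At the end, for the whole second after the job is handed in: The cap behind the loose bolt (the one that has sunk at least 5 mm) is open by more than 40 degrees (0.7 rad) and at rest, the fingers are in contact with it and hold it there (more than 0.3 N), the other two caps are shut (within 7 degrees), and every bystander is within 30 mm of where it started (((z of bolt_left in the frame of jig below 0.068 m and angle between cap_left's own z axis and vertical above 0.7 rad and contact force between the fingers and cap_left above 0.3 N and angular speed of cap_left below 0.3 rad/s and angle between each of cap_middle, cap_right's own z axis and vertical below 0.12 rad) or (z of bolt_middle in the frame of jig below 0.068 m and angle between cap_middle's own z axis and vertical above 0.7 rad and contact force between the fingers and cap_middle above 0.3 N and angular speed of cap_middle below 0.3 rad/s and angle between each of cap_left, cap_right's own z axis and vertical below 0.12 rad) or (z of bolt_right in the frame of jig below 0.068 m and angle between cap_right's own z axis and vertical above 0.7 rad and contact force between the fingers and cap_right above 0.3 N and angular speed of cap_right below 0.3 rad/s and angle between each of cap_left, cap_middle's own z axis and vertical below 0.12 rad)) and distance of each of cup_tall, cup_short, spare_nut, washer_stack, pencil, offcut, bit_case from where it was at the start of the episode below 0.03 m); the arm keeps its last pose, push and grip.
It fails at once if the left cap is lifted although its bolt has not sunk (angle between cap_left's own z axis and vertical above 0.2 rad and not (z of bolt_left in the frame of jig below 0.068 m)).
It fails at once if the middle cap is lifted although its bolt has not sunk (angle between cap_middle's own z axis and vertical above 0.2 rad and not (z of bolt_middle in the frame of jig below 0.068 m)).
It fails at once if the right cap is lifted although its bolt has not sunk (angle between cap_right's own z axis and vertical above 0.2 rad and not (z of bolt_right in the frame of jig below 0.068 m)).
It fails at once if a bystander is knocked away (30 mm) (distance of any of cup_tall, cup_short, spare_nut, washer_stack, pencil, offcut, bit_case from where it was at the start of the episode above 0.03 m).
It also fails if it takes over 51 s, if anything falls off the work surface, if the arm or the gripper's body presses on something with over 40 N, if the wrist force passes 120 N, or if a joint passes its speed limit or range.

## Working session

There is one attempt and no reset: what is moved stays moved. The work goes in short steps, Python scripts to look and compute and a tool call to move; the robot and the scene stay as the last step left them, time stands still between calls to the robot, and variables do not carry over. Pictures are saved under pics/ and viewed, and the job is handed in when it is done.

Besides the shell and the picture viewer there is one more tool, called after "Request:" in YAML: its name, and indented under it one key for each argument. play_rows: Moves the arm, as the interface text tells. Its arguments: {"type":"object","properties":{"commands":{"type":"array"},"jaw":{"type":"number"}},"required":["commands"]}

```bash
ls; mkdir -p pics; python3 - <<'E'
from plant import status, viewer, ticket
import cv2
print(status.get_obs())
for n in ("scene","top","wrist"):
    print(n,viewer.camera_params(n))
for n in ("scene","top"):
    cv2.imwrite(f"pics/{n}0.png",viewer.capture(n)[:,:,::-1])
E
```

```text
pics
{'time': 0.0, 'joint_positions': array([-1.28498739e+00,  3.42714243e-01,  1.52500335e+00, -1.81037633e-05,
        1.27542277e+00, -1.46006722e-01]), 'dq': array([-9.70911823e-05,  7.57283560e-04, -2.77098657e-04, -7.49480171e-04,
        3.18665491e-04,  9.97083538e-04]), 'tau': array([-1.20577966e-03, -4.31238949e+01, -2.44214541e+01,  7.16224336e-02,
        5.59552107e-02, -1.09281798e-04]), 'tool_pos': array([ 219.69912133, -476.6696091 ,  404.05393402]), 'tcp_rot': array([-3.14005889e+00, -2.08046679e-04,  4.31820785e-01]), 'contact_force': array([ 0.28527838, -1.01483974, -0.47610935]), 'moment': array([-0.00033731, -0.02602678,  0.01065857]), 'grip_width': 91.37083993962456}
scene {'fov_y': 46.250606913356265, 'cx': 321.2314232363453, 'cy': 198.80777894590977, 'rvec': array([ 1.59237056,  2.03758482, -0.78474525]), 'tvec': array([  80.49935583, -346.98434358, 1475.77575561])}
top {'fov_y': 50.226325198874896, 'cx': 327.54510237604535, 'cy': 202.95276424228757, 'rvec': array([ 2.13605975, -2.14492694,  0.14342467]), 'tvec': array([  50.59853768,  567.12220377, 1052.73616371])}
wrist {'fov_y': 65.70646984690485, 'cx': 319.20919494166407, 'cy': 192.8435522871476, 'T_tool_cam': array([[-3.23929258e-04, -9.67125523e-01, -2.54299269e-01,
         6.73990606e+01],
       [ 9.99999947e-01, -3.06134066e-04, -1.09552701e-04,
        -1.75684974e-01],
       [ 2.81015437e-05, -2.54299291e-01,  9.67125571e-01,
         2.07652814e+01],
       [ 0.00000000e+00,  0.00000000e+00,  0.00000000e+00,
         1.00000000e+00]])}
```

View pics/scene0.png

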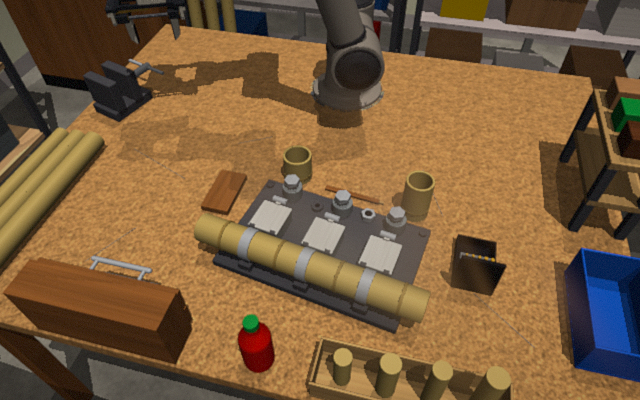

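View pics/top0.png

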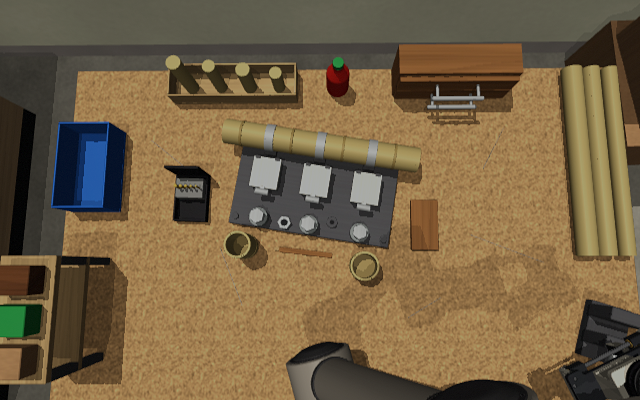

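The top view shows the jig at about (315,190) with bolts near (258,216), (309,225) and (360,233); the cups are at (238,244) and (365,266). I'll enlarge it.

```bash
python3 - <<'E'
import cv2
a=cv2.imread("pics/top0.png")[110:290,160:450]
for i,(x0,x1) in enumerate(((210,350),(300,440))):
    b=cv2.imread("pics/top0.png")[140:245,x0:x1]
    cv2.imwrite(f"pics/c{i}.png",cv2.resize(b,None,fx=5.7,fy=5.7,interpolation=cv2.INTER_CUBIC))
b=cv2.imread("pics/scene0.png")[140:300,190:450]
cv2.imwrite(f"pics/c2.png",cv2.resize(b,None,fx=3,fy=3,interpolation=cv2.INTER_CUBIC))
E
```

```text
(no output)
```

View pics/c0.png

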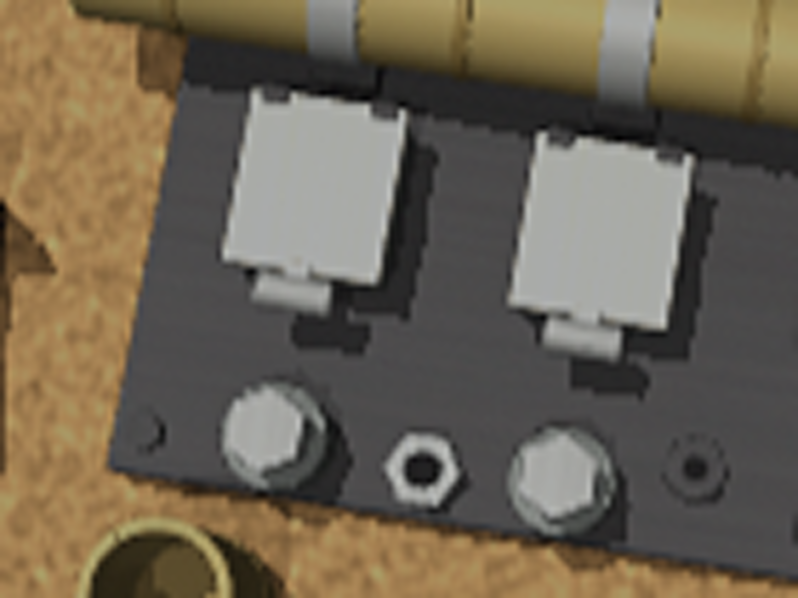

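View pics/c1.png

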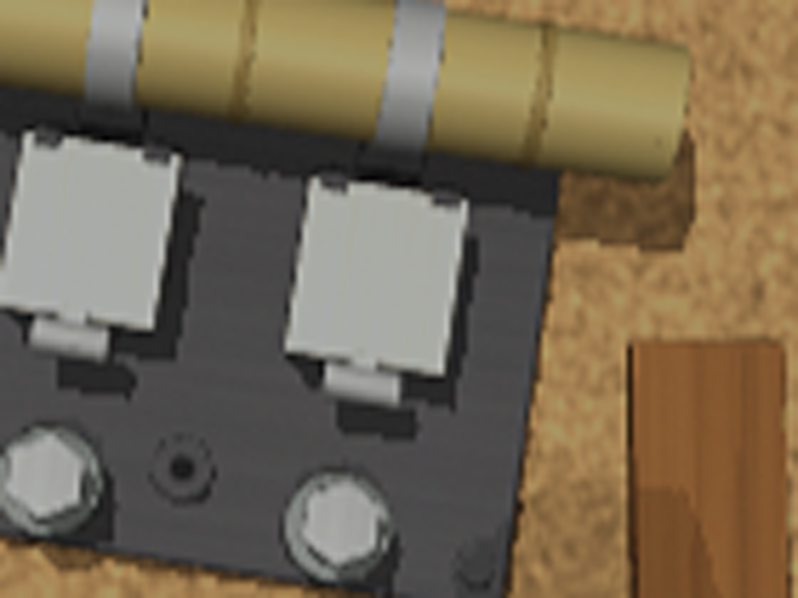

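View pics/c2.png

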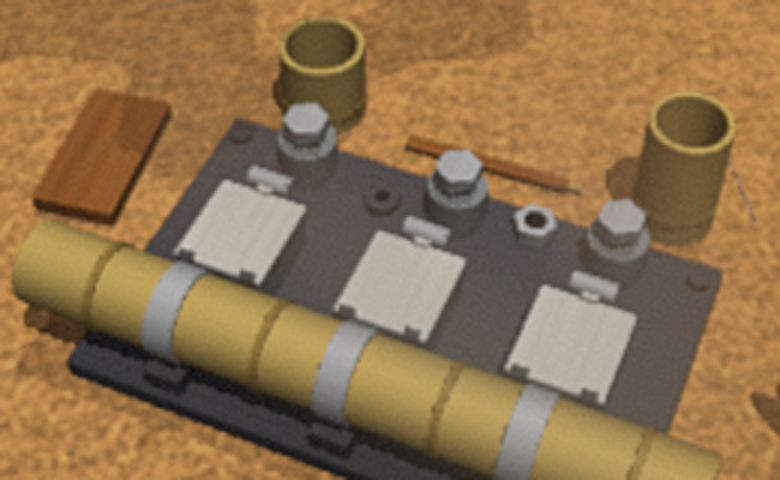

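```bash
cat > h.py <<'E'
import numpy as np, cv2
from plant import status, viewer, ticket
from scipy.optimize import least_squares
from scipy.spatial.transform import Rotation as R
def proj(n,P):
    c=viewer.camera_params(n); f=200/np.tan(np.radians(c['fov_y']/2))
    K=np.array([[f,0,c['cx']],[0,f,c['cy']],[0,0,1]])
    return cv2.projectPoints(np.array(P,float),c['rvec'],c['tvec'],K,None)[0][:,0]
def ray(n,uv):
    c=viewer.camera_params(n); f=200/np.tan(np.radians(c['fov_y']/2))
    Rm=cv2.Rodrigues(c['rvec'])[0]; o=-Rm.T@c['tvec']
    return o,Rm.T@np.array([(uv[0]-c['cx'])/f,(uv[1]-c['cy'])/f,1])
def atz(n,uv,z):
    o,d=ray(n,uv); return o+d*(z-o[2])/d[2]
def tow(p,j):
    p=np.atleast_2d(p);c,s=np.cos(j[2]),np.sin(j[2])
    return np.c_[j[0]+c*p[:,0]-s*p[:,1], j[1]+s*p[:,0]+c*p[:,1], p[:,2]]
E
python3 - <<'E'
from h import *
u=lambda p,s,o:(np.array(p)+.5)/s-.5+np.array(o)
top=np.array([u((268,424),5.7,(210,140)),u((556,474),5.7,(210,140)),u((343,524),5.7,(300,140)),u((291,290),5.7,(210,140)),u((583,337),5.7,(210,140)),u((362,382),5.7,(300,140))])
sc=np.array([u(p,3,(190,140)) for p in [(621,217),(458,168),(305,120),(594,286),(426,230),(269,181)]])
P=np.array([[-85,130,73],[-85,0,73],[-85,-130,73],[-22,130,64],[-22,0,64],[-22,-130,64]],float)
f=lambda j:np.r_[(proj('top',tow(P,j))-top).ravel(),(proj('scene',tow(P,j))-sc).ravel()]
for g in (f,lambda j:f(j)[:12],lambda j:f(j)[12:]):
    r=least_squares(g,[550,0,0]);print(r.x.round(4),r.fun.round(1))
j=least_squares(f,[550,0,0]).x
np.save('j.npy',j)
print(tow(P,j).round(1))
for n,uv,z in (('cupT',(238,243),110),('cupS',(365,266),75)): print(n,atz('top',uv,z).round(0))
print(atz('top',(210+422/5.7,140+468/5.7),34),atz('top',(300+184/5.7,140+468/5.7),29))
E
```

```text
[ 5.966871e+02  8.288290e+01 -1.629000e-01] [-0.3  0.8  0.8  0.3  0.1 -0.2  0.9  0.3  0.4  0.   0.3  0.2  0.4  0.4
  0.2 -0.3  0.2 -0.2  0.1  0.7  0.3  1.1  0.4  0.2]
[ 5.972178e+02  8.359670e+01 -1.669000e-01] [-0.6  0.4  0.3  0.  -0.3 -0.2  0.6 -0.1  0.1 -0.2 -0.   0.2]
[ 5.958789e+02  8.229560e+01 -1.586000e-01] [ 0.1 -0.1 -0.1 -0.6 -0.2 -0.4 -0.   0.2  0.1  0.7  0.1  0.1]
[[533.9 224.9  73. ]
 [512.8  96.7  73. ]
 [491.7 -31.6  73. ]
 [596.1 214.7  64. ]
 [575.   86.4  64. ]
 [553.9 -41.8  64. ]]
cupT [462. 261. 110.]
cupS [407. -43.  75.]
[519.27663599 160.28311535  34.        ] [519.22627271  36.35092145  29.        ]
```

Request:
play_rows:
  commands:
    - {"offset": [0, 0, 0], "twist": 6.8}
    - {"offset": [0, 0, 0], "twist": 6.8}
    - {"offset": [0, 0, 0], "twist": 6.8}
    - {"offset": [0, 0, 0], "twist": 6.8}
    - {"offset": [0, 0, 0], "twist": 6.8}
  jaw: 255

```text
time: 0.6
tool_pos: [219.7, -476.7, 404.3]
tcp_rot: [-3.141, 0.0, -0.167]
contact_force: [0.4, -0.6, -0.0]
grip_width: 56.6
```

```bash
cat >> h.py <<'E'
def go(p,pz):
    "shift in tool axes from measured pose to jig-frame xy p with TCP z pz"
    o=status.get_obs(); t=tow([p[0],p[1],pz],np.load('j.npy'))[0]
    d=R.from_euler('xyz',o['tcp_rot']).inv().apply(t-o['tool_pos'])
    print('t',round(o['time'],2),'pos',o['tool_pos'].round(1),'rot',o['tcp_rot'].round(4),'F',o['contact_force'].round(1),'w',round(o['grip_width'],1),'tool delta',d.round(1),'len',np.linalg.norm(d).round())
E
python3 -c "
from h import *
go((-85,130),300)"
```

```text
t 0.6 pos [ 219.7 -476.7  404.3] rot [-3.1408e+00  4.0000e-04 -1.6650e-01] F [ 0.4 -0.6 -0. ] w 56.6 tool delta [ 193.6 -743.9  104.9] len 776.0
```

Request:
play_rows:
  commands:
    - {"offset": [0.011, -0.042, 0.0], "twist": 0}
    - {"offset": [0.011, -0.042, 0.0], "twist": 0}
    - {"offset": [0.011, -0.042, 0.0], "twist": 0}
    - {"offset": [0.011, -0.042, 0.0], "twist": 0}
    - {"offset": [0.011, -0.042, 0.0], "twist": 0}

```text
time: 1.1
tool_pos: [308.1, -276.7, 404.5]
tcp_rot: [-3.141, 0.0, -0.162]
contact_force: [1.8, -1.1, -0.3]
grip_width: 16.1
```

Request:
play_rows:
  commands:
    - {"offset": [0.011, -0.042, 0.0], "twist": 0}
    - {"offset": [0.011, -0.042, 0.0], "twist": 0}
    - {"offset": [0.011, -0.042, 0.0], "twist": 0}
    - {"offset": [0.011, -0.042, 0.0], "twist": 0}
    - {"offset": [0.011, -0.042, 0.0], "twist": 0}

```text
time: 1.6
tool_pos: [396.1, -78.2, 404.7]
tcp_rot: [3.141, 0.0, -0.162]
contact_force: [0.4, -0.4, 0.2]
grip_width: 0.4
```

Request:
play_rows:
  commands:
    - {"offset": [0.011, -0.042, 0.01], "twist": 0}
    - {"offset": [0.011, -0.042, 0.01], "twist": 0}
    - {"offset": [0.011, -0.042, 0.01], "twist": 0}
    - {"offset": [0.011, -0.042, 0.01], "twist": 0}
    - {"offset": [0.011, -0.042, 0.01], "twist": 0}

```text
time: 2.1
tool_pos: [484.3, 120.3, 354.0]
tcp_rot: [3.141, 0.0, -0.161]
contact_force: [0.9, 0.1, 0.3]
grip_width: 0.5
```

```bash
python3 -c "
from h import *
go((-85,130),280)"
```

```text
t 2.1 pos [484.3 120.3 354. ] rot [ 3.1413e+00  3.0000e-04 -1.6140e-01] F [0.9 0.1 0.3] w 0.5 tool delta [  32.2 -111.3   74. ] len 137.0
```

Request:
play_rows:
  commands:
    - {"offset": [0.008, -0.028, 0.018], "twist": 0}
    - {"offset": [0.008, -0.028, 0.018], "twist": 0}
    - {"offset": [0.008, -0.028, 0.018], "twist": 0}
    - {"offset": [0.008, -0.027, 0.018], "twist": 0}
    - {"offset": [0, 0, 0], "twist": 0}

```text
time: 2.6
tool_pos: [533.4, 225.1, 279.4]
tcp_rot: [3.14, 0.004, -0.159]
contact_force: [1.2, -0.4, -0.1]
grip_width: 0.5
```

```bash
python3 -c "
from h import *
go((-85,130),251)
for n in ('scene','wrist'): cv2.imwrite('pics/'+n+'1.png',viewer.capture(n)[:,:,::-1])
"
```

```text
t 2.6 pos [533.4 225.1 279.4] rot [ 3.1402  0.0042 -0.159 ] F [ 1.2 -0.4 -0.1] w 0.5 tool delta [ 0.7  0.  28.4] len 28.0
```

View pics/scene1.png

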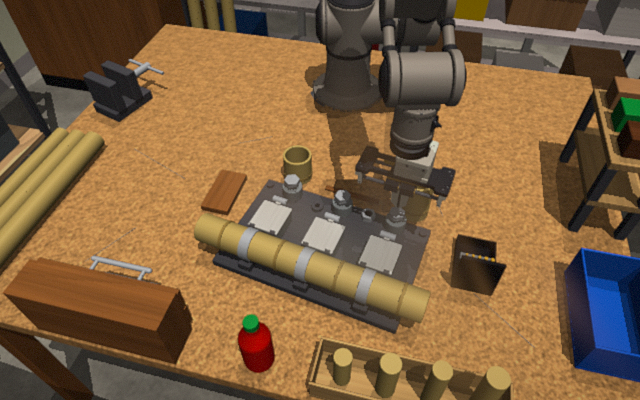

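View pics/wrist1.png

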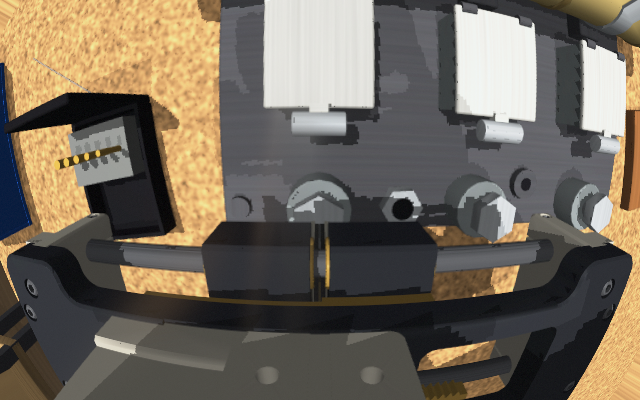

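The fingers are centred over the left bolt, with the tips at wrist-image (319,225) and clear of the cups. Descending to tap.

Request:
play_rows:
  commands:
    - {"offset": [0.001, 0, 0.012], "twist": 0}
    - {"offset": [0, 0, 0.01], "twist": 0}
    - {"offset": [0, 0, 0.003], "twist": 0}
    - {"offset": [0, 0, 0], "twist": 0}

```text
time: 3.1
tool_pos: [534.2, 222.1, 257.1]
tcp_rot: [3.141, 0.001, -0.162]
contact_force: [-0.3, 0.1, -0.3]
grip_width: 0.3
```

Request:
play_rows:
  commands:
    - {"offset": [0, 0, 0.001], "twist": 0}
    - {"offset": [0, 0, 0.001], "twist": 0}
    - {"offset": [0, 0, 0.001], "twist": 0}

```text
time: 3.4
tool_pos: [534.5, 222.7, 255.0]
tcp_rot: [-3.141, -0.001, -0.162]
contact_force: [-0.1, -0.2, 0.3]
grip_width: 0.6
```

Request:
play_rows:
  commands:
    - {"offset": [0, 0, 0.001], "twist": 0}
    - {"offset": [0, 0, 0], "twist": 0}

```text
time: 3.6
tool_pos: [534.4, 222.7, 253.6]
tcp_rot: [3.141, 0.0, -0.162]
contact_force: [0.4, 0.0, 0.5]
grip_width: 0.2
```

Request:
play_rows:
  commands:
    - {"offset": [0, 0, 0.001], "twist": 0}
    - {"offset": [0, 0, 0.001], "twist": 0}

```text
time: 3.8
tool_pos: [534.4, 222.7, 251.7]
tcp_rot: [3.142, -0.0, -0.162]
contact_force: [-0.7, -0.5, 0.1]
grip_width: -0.0
```

Request:
play_rows:
  commands:
    - {"offset": [0, 0, 0.001], "twist": 0}
    - {"offset": [0, 0, 0], "twist": 0}

```text
time: 4.0
tool_pos: [534.4, 222.7, 250.8]
tcp_rot: [3.142, -0.0, -0.162]
contact_force: [-0.6, 0.1, 1.9]
grip_width: 0.2
```

Request:
play_rows:
  commands:
    - {"offset": [0, 0, 0.0005], "twist": 0}
    - {"offset": [0, 0, 0], "twist": 0}

```text
time: 4.2
tool_pos: [534.4, 222.7, 250.7]
tcp_rot: [-3.142, -0.0, -0.162]
contact_force: [-1.3, -0.7, 5.4]
grip_width: 0.6
```

Request:
play_rows:
  commands:
    - {"offset": [0, 0, 0.0005], "twist": 0}
    - {"offset": [0, 0, 0], "twist": 0}

```text
time: 4.4
tool_pos: [534.3, 222.7, 250.7]
tcp_rot: [-3.141, -0.001, -0.162]
contact_force: [-2.2, -0.9, 8.7]
grip_width: 0.6
```

Request:
play_rows:
  commands:
    - {"offset": [0, 0, 0.0005], "twist": 0}
    - {"offset": [0, 0, 0], "twist": 0}

```text
time: 4.6
tool_pos: [534.3, 222.7, 250.7]
tcp_rot: [-3.141, -0.001, -0.161]
contact_force: [-3.6, -1.8, 12.0]
grip_width: 0.5
```

Left is tight: 12 N with no give. Moving to the middle.

Request:
play_rows:
  commands:
    - {"offset": [0, 0, -0.02], "twist": 0}
    - {"offset": [0, 0.032, 0], "twist": 0}
    - {"offset": [0, 0.033, 0], "twist": 0}
    - {"offset": [0, 0.032, 0], "twist": 0}
    - {"offset": [0, 0.03, 0], "twist": 0}

```text
time: 5.1
tool_pos: [513.6, 96.1, 269.1]
tcp_rot: [3.141, -0.0, -0.161]
contact_force: [1.1, 0.2, 0.1]
grip_width: 0.3
```

Request:
play_rows:
  commands:
    - {"offset": [0, 0, 0], "twist": 0}
    - {"offset": [0, 0, 0], "twist": 0}

```text
time: 5.3
tool_pos: [514.1, 97.0, 269.3]
tcp_rot: [-3.141, -0.0, -0.163]
contact_force: [0.3, 0.1, 0.2]
grip_width: 0.4
```

```bash
python3 -c "
from h import *
go((-85,0),251)"
```

```text
t 5.3 pos [514.1  97.  269.3] rot [-3.1414e+00 -3.0000e-04 -1.6330e-01] F [0.3 0.1 0.2] w 0.4 tool delta [-1.2  0.5 18.3] len 18.0
```

Request:
play_rows:
  commands:
    - {"offset": [-0.001, 0, 0.008], "twist": 0}
    - {"offset": [0, 0, 0.007], "twist": 0}
    - {"offset": [0, 0, 0.001], "twist": 0}
    - {"offset": [0, 0, 0.001], "twist": 0}
    - {"offset": [0, 0, 0], "twist": 0}

```text
time: 5.8
tool_pos: [513.0, 97.8, 252.0]
tcp_rot: [3.141, 0.0, -0.161]
contact_force: [0.6, 0.0, -0.2]
grip_width: 0.7
```

Request:
play_rows:
  commands:
    - {"offset": [0, 0, 0.0005], "twist": 0}
    - {"offset": [0, 0, 0.0005], "twist": 0}
    - {"offset": [0, 0, 0], "twist": 0}

```text
time: 6.1
tool_pos: [513.0, 97.5, 251.3]
tcp_rot: [-3.142, -0.0, -0.162]
contact_force: [1.4, -0.6, 0.8]
grip_width: 0.2
```

Request:
play_rows:
  commands:
    - {"offset": [0, 0, 0.0005], "twist": 0}
    - {"offset": [0, 0, 0.0005], "twist": 0}
    - {"offset": [0, 0, 0], "twist": 0}

```text
time: 6.4
tool_pos: [513.0, 97.5, 250.7]
tcp_rot: [-3.142, -0.001, -0.162]
contact_force: [-1.6, 1.1, 5.0]
grip_width: 0.4
```

Request:
play_rows:
  commands:
    - {"offset": [0, 0, 0.0005], "twist": 0}
    - {"offset": [0, 0, 0], "twist": 0}

```text
time: 6.6
tool_pos: [513.0, 97.5, 250.7]
tcp_rot: [-3.142, -0.001, -0.162]
contact_force: [-3.4, -0.6, 8.5]
grip_width: 0.4
```

Request:
play_rows:
  commands:
    - {"offset": [0, 0, 0.0005], "twist": 0}
    - {"offset": [0, 0, 0], "twist": 0}

```text
time: 6.8
tool_pos: [513.0, 97.5, 250.6]
tcp_rot: [-3.142, -0.001, -0.162]
contact_force: [-4.5, -0.1, 12.2]
grip_width: 0.3
```

The middle bolt is tight as well. On to the right one.

Request:
play_rows:
  commands:
    - {"offset": [0, 0, -0.02], "twist": 0}
    - {"offset": [0, 0.032, 0], "twist": 0}
    - {"offset": [0, 0.033, 0], "twist": 0}
    - {"offset": [0, 0.033, 0], "twist": 0}
    - {"offset": [0, 0.031, 0], "twist": 0}

```text
time: 7.3
tool_pos: [491.9, -31.1, 269.3]
tcp_rot: [3.141, -0.0, -0.161]
contact_force: [0.4, -0.4, -0.1]
grip_width: 0.4
```

Request:
play_rows:
  commands:
    - {"offset": [0, 0, 0], "twist": 0}
    - {"offset": [0, 0, 0], "twist": 0}

```text
time: 7.5
tool_pos: [492.2, -30.2, 269.2]
tcp_rot: [-3.141, -0.0, -0.163]
contact_force: [-0.2, 0.4, 0.5]
grip_width: 0.1
```

```bash
python3 -c "
from h import *
go((-85,-130),251)"
```

```text
t 7.5 pos [492.2 -30.2 269.2] rot [-3.1414e+00 -1.0000e-04 -1.6350e-01] F [-0.2  0.4  0.5] w 0.1 tool delta [-0.2  1.4 18.2] len 18.0
```

Request:
play_rows:
  commands:
    - {"offset": [0, 0.001, 0.008], "twist": 0}
    - {"offset": [0, 0, 0.007], "twist": 0}
    - {"offset": [0, 0, 0.001], "twist": 0}
    - {"offset": [0, 0, 0.001], "twist": 0}
    - {"offset": [0, 0, 0.001], "twist": 0}

```text
time: 8.0
tool_pos: [492.1, -30.4, 251.1]
tcp_rot: [-3.142, 0.0, -0.161]
contact_force: [-1.3, 1.7, 1.3]
grip_width: 0.4
```

Request:
play_rows:
  commands:
    - {"offset": [0, 0, 0.0005], "twist": 0}
    - {"offset": [0, 0, 0.0005], "twist": 0}
    - {"offset": [0, 0, 0], "twist": 0}

```text
time: 8.3
tool_pos: [492.1, -30.8, 250.4]
tcp_rot: [3.142, -0.0, -0.162]
contact_force: [0.3, 0.4, 1.3]
grip_width: 0.9
```

Request:
play_rows:
  commands:
    - {"offset": [0, 0, 0.0005], "twist": 0}
    - {"offset": [0, 0, 0], "twist": 0}

```text
time: 8.5
tool_pos: [492.1, -30.8, 249.8]
tcp_rot: [3.142, -0.0, -0.162]
contact_force: [-0.6, 0.9, 0.8]
grip_width: 0.3
```

Request:
play_rows:
  commands:
    - {"offset": [0, 0, 0.0005], "twist": 0}
    - {"offset": [0, 0, 0], "twist": 0}

```text
time: 8.7
tool_pos: [492.1, -30.8, 249.2]
tcp_rot: [3.142, -0.0, -0.162]
contact_force: [0.4, 0.5, 1.6]
grip_width: 0.7
```

It's sinking. I'll push down through the full 8 mm.

Request:
play_rows:
  commands:
    - {"offset": [0, 0, 0.001], "twist": 0}
    - {"offset": [0, 0, 0.001], "twist": 0}
    - {"offset": [0, 0, 0.001], "twist": 0}
    - {"offset": [0, 0, 0.001], "twist": 0}
    - {"offset": [0, 0, 0.001], "twist": 0}

```text
time: 9.2
tool_pos: [492.1, -30.9, 244.1]
tcp_rot: [3.141, -0.0, -0.162]
contact_force: [0.7, 0.0, 1.9]
grip_width: 0.7
```

Request:
play_rows:
  commands:
    - {"offset": [0, 0, 0.001], "twist": 0}
    - {"offset": [0, 0, 0.0005], "twist": 0}
    - {"offset": [0, 0, 0], "twist": 0}

```text
time: 9.5
tool_pos: [492.1, -30.8, 243.2]
tcp_rot: [3.141, -0.001, -0.162]
contact_force: [-1.3, 1.4, 7.6]
grip_width: 0.2
```

Request:
play_rows:
  commands:
    - {"offset": [0, 0, 0.0005], "twist": 0}
    - {"offset": [0, 0, 0.0005], "twist": 0}
    - {"offset": [0, 0, 0], "twist": 0}

```text
time: 9.8
tool_pos: [492.1, -30.8, 243.1]
tcp_rot: [3.141, -0.001, -0.161]
contact_force: [-3.7, 2.4, 16.3]
grip_width: 0.5
```

The right bolt sank 8 mm. Raise, open the jaws and go over the right bar.

Request:
play_rows:
  commands:
    - {"offset": [0, 0, -0.025], "twist": 0}
    - {"offset": [0, 0, -0.025], "twist": 0}
    - {"offset": [0.02, 0, 0], "twist": 0}
    - {"offset": [0.02, 0, 0], "twist": 0}
    - {"offset": [0.019, 0, 0], "twist": 0}
  jaw: 0

```text
time: 10.3
tool_pos: [550.8, -40.5, 291.7]
tcp_rot: [3.141, 0.0, -0.162]
contact_force: [0.5, -0.5, 1.0]
grip_width: 35.7
```

Request:
play_rows:
  commands:
    - {"offset": [0, 0, 0], "twist": 0}
    - {"offset": [0, 0, 0], "twist": 0}
    - {"offset": [0, 0, 0], "twist": 0}
    - {"offset": [0, 0, 0], "twist": 0}
    - {"offset": [0, 0, 0], "twist": 0}

```text
time: 10.8
tool_pos: [549.8, -40.2, 291.8]
tcp_rot: [3.141, 0.0, -0.162]
contact_force: [0.2, 0.4, -0.7]
grip_width: 75.7
```

```bash
python3 -c "
from h import *
go((-26,-130),235)
for n in ('top','wrist','scene'): cv2.imwrite('pics/'+n+'2.png',viewer.capture(n)[:,:,::-1])
"
```

```text
t 10.8 pos [549.8 -40.2 291.8] rot [ 3.1415e+00  2.0000e-04 -1.6160e-01] F [ 0.2  0.4 -0.7] w 75.7 tool delta [ 0.3  0.9 56.8] len 57.0
```

View pics/wrist2.png

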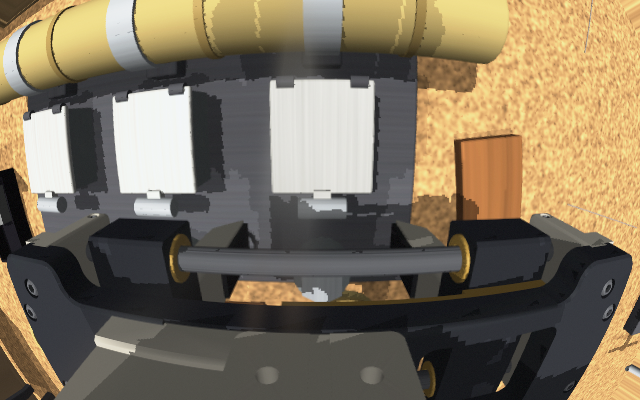

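View pics/scene2.png

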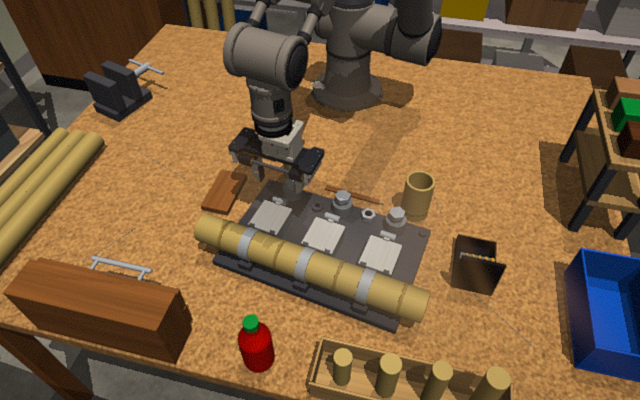

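The wrist view shows the right bar at about (323,207), between the open fingers. I'll check that against the fit.

```bash
python3 - <<'E'
from h import *
o=status.get_obs();c=viewer.camera_params('wrist');f=200/np.tan(np.radians(c['fov_y']/2))
T=c['T_tool_cam'];Rt=R.from_euler('xyz',o['tcp_rot']).as_matrix()
def at(uv,z):
    d=np.array([uv[0]-c['cx'],uv[1]-c['cy']]);r=np.hypot(*d);th=r/f
    v=np.r_[d/r*np.sin(th),np.cos(th)]
    w=Rt@T[:3,:3]@v;p=o['tool_pos']+Rt@T[:3,3]
    return p+w*(z-p[2])/w[2]
j=np.load('j.npy');print('pred bar',tow([-22,-130,64],j)[0].round(1),'wrist bar',at((323,207),66).round(1))
print('plate corners',at((272,192),61).round(1),at((373,192),61).round(1),'pred',tow([[-14,-94,61],[-14,-166,61]],j).round(1))
b=cv2.imread('pics/wrist2.png')[180:320,180:460];cv2.imwrite('pics/w2c.png',cv2.resize(b,None,fx=2.8,fy=2.8,interpolation=2))
E
```

```text
pred bar [553.9 -41.8  64. ] wrist bar [553.  -43.7  66. ]
plate corners [568.1  -9.7  61. ] [556.6 -80.2  61. ] pred [[567.6  -7.6  61. ]
 [556.  -78.7  61. ]]
```

View pics/w2c.png

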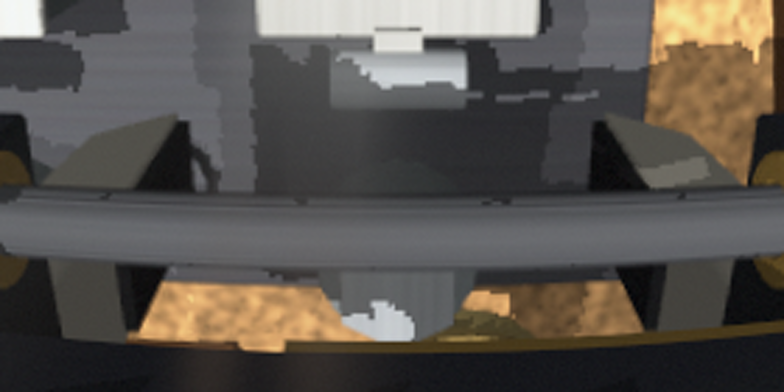

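Request:
play_rows:
  commands:
    - {"offset": [0, 0.002, 0.02], "twist": 0}
    - {"offset": [0, 0, 0.02], "twist": 0}
    - {"offset": [0, 0, 0.01], "twist": 0}
    - {"offset": [0, 0, 0.006], "twist": 0}
    - {"offset": [0, 0, 0], "twist": 0}

```text
time: 11.45
tool_pos: [549.9, -42.3, 235.3]
tcp_rot: [3.142, 0.001, -0.162]
contact_force: [0.3, 0.0, -1.0]
grip_width: 92.0
```

```bash
python3 -c "
from h import *
go((-26,-131),235)"
```

```text
t 11.45 pos [549.9 -42.3 235.3] rot [ 3.1416e+00  1.0000e-03 -1.6160e-01] F [ 0.3  0.  -1. ] w 92.0 tool delta [-0.1 -0.1  0.3] len 0.0
```

Request:
play_rows:
  commands:
    - {"offset": [0, 0, 0], "twist": 0}
    - {"offset": [0, 0, 0], "twist": 0}
    - {"offset": [0, 0, 0], "twist": 0}
    - {"offset": [0, 0, 0], "twist": 0}
    - {"offset": [0, 0, 0], "twist": 0}
  jaw: 255

```text
time: 11.95
tool_pos: [550.0, -42.3, 235.9]
tcp_rot: [3.141, -0.0, -0.162]
contact_force: [0.4, 0.2, 0.4]
grip_width: 56.4
```

Request:
play_rows:
  commands:
    - {"offset": [0, 0, 0], "twist": 0}
    - {"offset": [0, 0, 0], "twist": 0}
    - {"offset": [0, 0, 0], "twist": 0}
    - {"offset": [0, 0, 0], "twist": 0}
    - {"offset": [0, 0, 0], "twist": 0}

```text
time: 12.45
tool_pos: [550.0, -42.1, 235.7]
tcp_rot: [-3.141, -0.0, -0.162]
contact_force: [0.2, 1.9, 0.2]
grip_width: 33.8
```

```bash
python3 -c "
from h import *
go((-26,-131),235)
print('deg: dx toward jig x, dz up')
for t in range(0,66,5):
    a=np.radians(t); print(t, np.round([88*(1-np.cos(a))+4*np.sin(a), 88*np.sin(a)+4*(np.cos(a)-1)],1))
for n in ('wrist',): cv2.imwrite('pics/'+n+'3.png',viewer.capture(n)[:,:,::-1])
"
```

```text
t 12.45 pos [550.  -42.1 235.7] rot [-3.1414 -0.     -0.1617] F [0.2 1.9 0.2] w 33.8 tool delta [-0.2  0.   0.7] len 1.0
deg: dx toward jig x, dz up
0 [0. 0.]
5 [0.7 7.7]
10 [ 2.  15.2]
15 [ 4.  22.6]
20 [ 6.7 29.9]
25 [ 9.9 36.8]
30 [13.8 43.5]
35 [18.2 49.8]
40 [23.2 55.6]
45 [28.6 61.1]
50 [34.5 66. ]
55 [40.8 70.4]
60 [47.5 74.2]
65 [54.4 77.4]
```

View pics/wrist3.png

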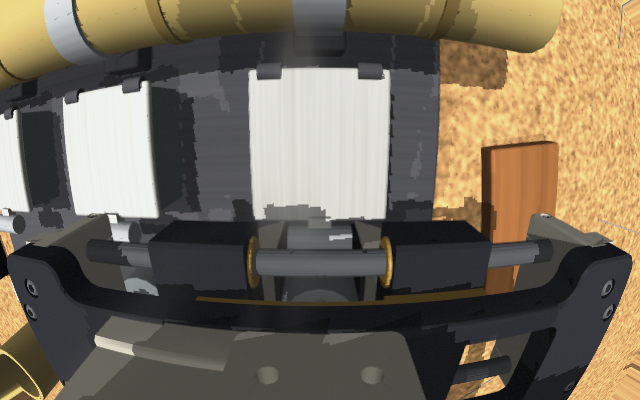

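The jaws stopped at 33.8 mm, so they hold the 34 mm bar. Lifting along the arc.

Request:
play_rows:
  commands:
    - {"offset": [0, 0, -0.003], "twist": 0}
    - {"offset": [0.0003, 0, -0.003], "twist": 0}
    - {"offset": [0.0004, 0, -0.003], "twist": 0}
    - {"offset": [0.0006, 0, -0.003], "twist": 0}
    - {"offset": [0.0007, 0, -0.003], "twist": 0}

```text
time: 13.0
tool_pos: [552.0, -42.5, 250.9]
tcp_rot: [-3.141, 0.0, -0.162]
contact_force: [3.3, 2.7, -4.6]
grip_width: 33.2
```

Request:
play_rows:
  commands:
    - {"offset": [0.0008, 0, -0.003], "twist": 0}
    - {"offset": [0.0008, 0, -0.003], "twist": 0}
    - {"offset": [0.0009, 0, -0.003], "twist": 0}
    - {"offset": [0.001, 0, -0.003], "twist": 0}
    - {"offset": [0.0011, 0, -0.0027], "twist": 0}

```text
time: 13.5
tool_pos: [556.6, -43.3, 265.6]
tcp_rot: [-3.141, -0.0, -0.162]
contact_force: [4.3, 3.0, -4.9]
grip_width: 33.3
```

Request:
play_rows:
  commands:
    - {"offset": [0.0013, 0, -0.0028], "twist": 0}
    - {"offset": [0.0013, 0, -0.0028], "twist": 0}
    - {"offset": [0.0014, 0, -0.0027], "twist": 0}
    - {"offset": [0.0015, 0, -0.0027], "twist": 0}
    - {"offset": [0.0016, 0, -0.0026], "twist": 0}

```text
time: 14.0
tool_pos: [563.4, -44.3, 279.0]
tcp_rot: [-3.141, 0.001, -0.162]
contact_force: [3.2, 3.5, -6.3]
grip_width: 33.5
```

```bash
python3 -c "
from h import *
go((-26+13.8,-131),235+43.5)
cv2.imwrite('pics/s4.png',cv2.resize(viewer.capture('scene')[140:300,190:450,::-1],None,fx=3,fy=3,interpolation=2))
"
```

```text
t 14.0 pos [563.4 -44.3 279. ] rot [-3.1414e+00  7.0000e-04 -1.6160e-01] F [ 3.2  3.5 -6.3] w 33.5 tool delta [-0.   0.1  0.5] len 0.0
```

View pics/s4.png

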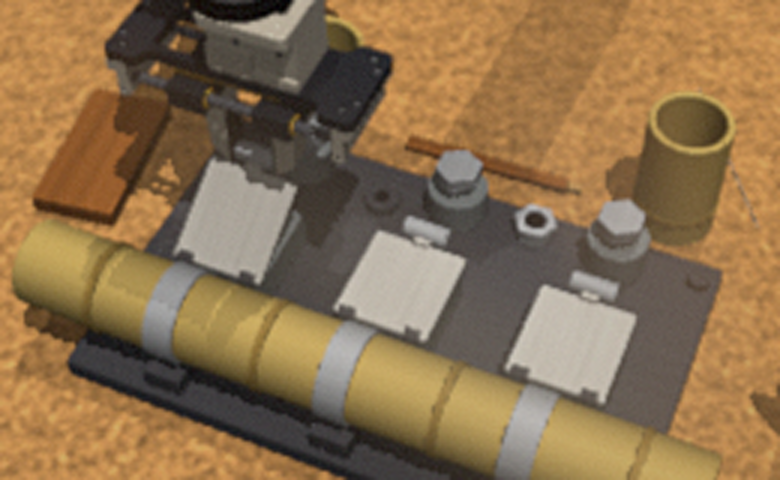

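The right cap is rising with the fingers, at about 30°, and the forces are small. Continuing.

Request:
play_rows:
  commands:
    - {"offset": [0.0017, 0, -0.0026], "twist": 0}
    - {"offset": [0.0018, 0, -0.0025], "twist": 0}
    - {"offset": [0.0019, 0, -0.0024], "twist": 0}
    - {"offset": [0.002, 0, -0.0023], "twist": 0}
    - {"offset": [0.002, 0, -0.0023], "twist": 0}

```text
time: 14.55
tool_pos: [572.6, -45.9, 291.1]
tcp_rot: [-3.141, 0.001, -0.162]
contact_force: [2.2, 4.3, -5.7]
grip_width: 33.7
```

Request:
play_rows:
  commands:
    - {"offset": [0.0021, 0, -0.0022], "twist": 0}
    - {"offset": [0.0022, 0, -0.0022], "twist": 0}
    - {"offset": [0.0023, 0, -0.0021], "twist": 0}
    - {"offset": [0.0023, 0, -0.002], "twist": 0}
    - {"offset": [0.0024, 0, -0.0019], "twist": 0}

```text
time: 15.05
tool_pos: [583.8, -47.7, 301.5]
tcp_rot: [-3.141, 0.001, -0.162]
contact_force: [1.1, 5.0, -5.4]
grip_width: 34.0
```

Request:
play_rows:
  commands:
    - {"offset": [0.0025, 0, -0.0018], "twist": 0}
    - {"offset": [0.0025, 0, -0.0018], "twist": 0}
    - {"offset": [0.0026, 0, -0.0017], "twist": 0}
    - {"offset": [0.0026, 0, -0.0016], "twist": 0}
    - {"offset": [0.0026, 0, -0.0015], "twist": 0}

```text
time: 15.55
tool_pos: [596.4, -49.7, 309.9]
tcp_rot: [-3.141, 0.002, -0.162]
contact_force: [-0.6, 5.6, -4.8]
grip_width: 33.7
```

Request:
play_rows:
  commands:
    - {"offset": [0, 0, 0], "twist": 0}
    - {"offset": [0, 0, 0], "twist": 0}
    - {"offset": [0, 0, 0], "twist": 0}
    - {"offset": [0, 0, 0], "twist": 0}
    - {"offset": [0, 0, 0], "twist": 0}

```text
time: 16.05
tool_pos: [596.4, -49.7, 309.9]
tcp_rot: [-3.141, 0.001, -0.162]
contact_force: [0.0, 5.2, -4.8]
grip_width: 33.3
```

```bash
python3 -c "
from h import *
go((-26+47.5,-131),235+74.2)
cv2.imwrite('pics/s5.png',cv2.resize(viewer.capture('scene')[100:300,190:450,::-1],None,fx=3,fy=3,interpolation=2))
cv2.imwrite('pics/t5.png',cv2.resize(viewer.capture('top')[110:290,160:450,::-1],None,fx=2.7,fy=2.7,interpolation=2))
"
```

```text
t 16.05 pos [596.4 -49.7 309.9] rot [-3.1414e+00  9.0000e-04 -1.6150e-01] F [ 0.   5.2 -4.8] w 33.3 tool delta [0.3 0.1 0.7] len 1.0
```

View pics/s5.png

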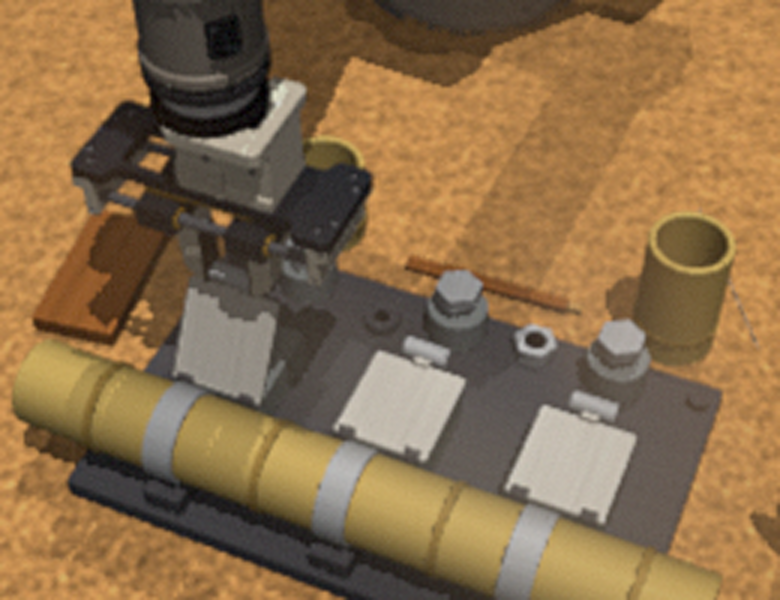

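View pics/t5.png

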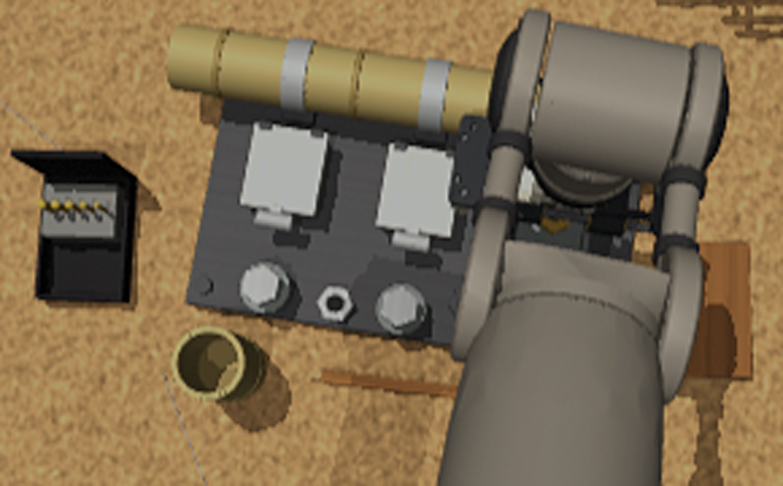

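The right cap is held at about 60°, with its bar pinched near (230,275) in the scene crop. The other two caps are shut, and the cups, nut, washers, pencil, offcut and case look unmoved. Handing in.

```bash
python3 -c "
from plant import ticket
print(ticket.close_job())"
```

```text
the job is handed in; nothing more can be done
None
```

I tapped all three bolts in order, left, middle, then right, and the right one was loose. I then lifted the right cap to about 60 degrees and handed the job in at 16 s still holding it open. No verdict is reported, so this rests on my own checks.

- **Taps:** the left and middle bolts took about 12 N with no measurable give. The right bolt sank 8 mm and reached its stop.
- **Cap:** I pinched the right lifting bar by its two ends and raised it along the hinge arc. The last reading was steady, with the jaws at 33.3 mm on the 34 mm bar and about 7 N on the wrist. The 60 degrees comes from the tool position, which was within 1 mm of the planned arc; I did not measure the angle on the cap itself.
- **Surroundings:** in the last scene and top pictures the other two caps are shut and the bystanders look where they were. The arm hides most of the short cup, and I judged positions by eye only. No check failed or disagreed.

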